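Load the grinding cassette onto the mill's sprung clamp bed

TASK

Pick the grinding cassette up off its stand, tip it in the air to about 45 degrees with its blue end down until the steel slug inside has slid to the blue end, and bring it level again. Then lay it lengthwise along the mill's clamp bed, feeling along the groove until it drops over the locating pin hidden beneath it, press it fully down against the bed's springs, and finish while still holding it pressed down. Leave the other things on the bench where they are.

Things in the scene. Friction and masses are not known exactly. Their poses are not given: they have to be found in the camera images.
- cassette: Grinding cassette, about 0.5 kg. Steel base plate 100 (x) x 56 (y) x 16 mm; on its middle a straight-sided upper part 90 (x) x 34 (y) mm, 16 to 53 mm above the underside, gripped across its 34 mm width; clear top, blue +x end (blue top stripe), white -x end. Origin: centre of the underside; z up, x to the blue end. Starts on the stand, blue end roughly towards the robot.
- pocket (a point): Mouth of the pocket for the pin, in the centre of the cassette's underside (same point as its origin): 11 mm along the cassette's x, 16 mm along its y, 16 mm deep, 1 mm chamfer.
- slug (a joint): Steel slug sliding along a stiff channel inside the cassette: 0 = at the white end (start), 0.054 m = at the blue end. It stays put until the cassette is tilted by more than about 20 degrees; at 45 degrees it slides across in well under a second and it stays there when level again.
- stand: Grey plastic stand that the cassette lies on at the start, 124 (x) x 80 (y) mm, flat top 30 mm above the bench with a 4 mm high lip along each short edge. Fixed. Origin: centre of its underside. The stand and the bed may swap sides of the bench.
- bed: Clamp bed, fixed: grey base 170 (x) x 120 (y) x 20 mm, a bolt at each corner, carrying a sprung aluminium seat plate 130 (x) x 80 (y) mm whose top is 35 mm above the bench at rest, a 75 mm long black groove along its centre line. Origin: centre of the base's underside; x along the groove. Either end of the cassette may point either way along the groove.
- seat (a joint): How far the sprung seat is pressed down: 0 = up (at rest, and also under the cassette's weight alone), 0.005 m = fully down on its stop. Pressing takes about 8 N at first and 15 N at the stop, the cassette's weight (about 5 N) included.
- seat_top (a point): Centre of the seat plate's top face, in the middle of the groove; goes down with the seat. A steel locating pin, 8 mm diameter, stands up through the groove on the centre line, anywhere up to 22 mm to either side of this point along bed x (differs each time, not reported).
- nose_level (a point): Point on the bed's middle axis, 44 mm above the bench: height of the pin's top, 9 mm above the seat. The pin's last 4 mm taper to a 4 mm wide flat nose; it gives 2.5 mm on a spring (2 N at first, 4.5 N at its stop). With the pocket off the pin the cassette rides on the nose and cannot come nearer than 6.5 mm to the seat; with the pocket over it, it goes down onto the seat.
- amber_bottle: Bystander: brown glass bottle with a blue cap, 72 mm diameter, 150 mm tall; origin at the centre of its underside.
- white_jar: Bystander: white plastic jar with a black lid, 60 mm diameter, 85 mm tall; origin at the centre of its underside.
- steel_cup: Bystander: open steel cup, 76 mm diameter, 70 mm tall; origin at the centre of its underside.
- tip_box: Bystander: blue box with a clear lid, 122 x 87 x 72 mm; origin at the centre of its underside.
- spanner: Bystander: steel spanner about 150 mm long lying flat on the bench between stand and bed; origin near its middle.
Not all that is in view belongs to the job. Of the things that look like the bed, take the one that is farthest to the robot's left at the start.

How it is judged:
By the outcome, as a careful person would: the job done as asked, in the order asked, and still so for the second after the job is handed in, while the arm keeps its last pose, push and grip.
It also fails if it takes over 67 s, if anything falls off the work surface, if the arm or the gripper's body presses on something with over 40 N, if the wrist force passes 120 N, or if a joint passes its speed limit or range.

ROBOT

A 7-joint arm with a two-finger parallel gripper is mounted at the origin on the work surface. World frame = base frame: x ahead of the robot, y to its left, z up, the work surface at z = 0. Lengths are in m, angles in rad, forces in N, time in s.
With the tool pointing down it reaches from about 0.4 to 0.85 m from the base axis. Payload 6.9 kg.
Tool frame: the origin (TCP) lies midway between the tips of the shut fingers; the grasp point (between the pads) lies 19 mm behind it; z points along the fingers, y is the direction in which the jaws open and shut (so a half turn about z gives the same grasp; the last joint's range is limited). The gripper opens to 85 mm and grips with 20 to 120 N. Pads are 22 mm wide; open, the fingers measure 114 mm over their backs; the gripper's body (76 mm by 85 mm) begins 54 mm behind the grasp point. The pads swing forward as they close: fully open they stand 13 mm farther back than shut.
Start: joints at [-1.125, 0.507, -0.238, 1.5, 0.126, 1.149, -0.155], TCP at [0.209, 0.589, 0.231] pointing down, gripper open.
Joint ranges: [-3.08, 3.08], [-0.24, 2.05], [-1.43, 1.35], [0, 2.5], [-1.52, 4.66], [0.17, 1.96], [-2.89, 2.89]. Speed limits (rad/s): [2.39, 2.39, 3.14, 3.14, 3.14, 3.14, 3.14].

INTERFACE

Orientations are given as a rotation vector (axis times angle).
In Python, from bench import manip gives the robot as it stands. The module is installed in compiled form; this text tells all that it offers.
- The arm moves only by the tool arm_command, never from a script. Its argument "moves" is a list that holds one entry, the list of rows, each a list of 6 numbers: the shift along the tool's x, y, z in mm, then the turn, a rotation vector about the tool's x, y, z in degrees. A call has 1 to 8 rows; each row is the pose to reach, as a shift and turn from the pose commanded when the call began, along the tool's axes at that moment; what a row does not reach only later rows make up. A row lasts 1/12 s, in which the tool goes at most 41.7 mm and 7.16 degrees, less where a joint would pass 70% of its speed; a pose out of reach is approached as far as the arm can. A call with a gripper value outside its range is refused whole. "jaw" is the closure, from 0 (fully open) to 1 (shut), set as the call begins (left out, the last holds). The fingers move at their own pace and stop on an object; "newtons" is the grip in N (left out, the last holds). Time passes only in rows, so rows that repeat a pose let the fingers close. It gives the time, the measured TCP pose, the force and the opening at its end, in the units of the state.
- manip.read_state(): the state, without advancing time (a new reading comes with each control period).
- manip.camera(name): name is "scene" or "side" or "wrist"; returns (picture, depth): 420x560x3 uint8, red, green, blue; 420x560 float32, m along the optical axis (not along the pixel's ray), 0 where there is no reading.
- manip.get_calibration(name): a dict with "fx", "fy", "cx", "cy" (pixels), "pose" (4x4, takes a point from camera to world coordinates). Camera axes: x right, y down, z forward; pixel columns grow to the right and rows downward; lengths in m; the calibration is good to about 2 mm. A picture is of the moment at which its call begins: read the wrist's pose just before it. get_calibration takes no time and is no camera call; for the wrist camera it gives the pose at the moment of the call.
- manip.job_done(): hands the job in, once; it reports no verdict.
The state is a dict: "clock": time; "q": joint angles; "joint_velocities": joint speeds; "tau": joint torques, N m; "ee_pos": TCP position; "ee_rot": TCP orientation; "force": force on the tool from outside, world axes, zero at the start; "ft_torque": the same for the moment, N m; "opening": opening from 0.0 (shut) to 1.0 (fully open).
Only numpy, scipy, OpenCV 4.12 (cv2) and the standard library are available. Lean on these libraries where they do the work, as an engineer would, in place of code of your own. Each camera call takes 0.05 s, during which the arm holds its last target.

## Working session

There is one attempt and no reset: what is moved stays moved. The work goes in short steps, Python scripts to look and compute and a tool call to move; the robot and the scene stay as the last step left them, time stands still between calls to the robot, and variables do not carry over. Pictures are saved under pics/ and viewed, and the job is handed in when it is done.

Besides the shell and the picture viewer there is one more tool, called after "Call:" as name([rows], argument=value, ...), one row to a line, values as JSON. arm_command: Moves the arm, as the interface text tells. Its arguments: {"type":"object","properties":{"moves":{"type":"array"},"jaw":{"type":"number"},"newtons":{"type":"number"}},"required":["moves"]}

```bash
mkdir -p pics
cat > h.py <<'E'
import numpy as np, cv2
from scipy.spatial.transform import Rotation as R
from bench import manip
def snap(n,tag):
    c=manip.get_calibration(n); p,d=manip.camera(n)
    cv2.imwrite(f'pics/{tag}.png',p[:,:,::-1]); np.savez(f'pics/{tag}.npz',p=p,d=d,**{k:np.array(v) for k,v in c.items()})
def pt(tag,u,v,z=None):
    f=np.load(f'pics/{tag}.npz'); T=f['pose']; 
    r=np.array([(u-f['cx'])/f['fx'],(v-f['cy'])/f['fy'],1.])
    if z is None:
        d=f['d'][int(round(v)),int(round(u))]; return T[:3,:3]@(r*d)+T[:3,3]
    w=T[:3,:3]@r; s=(z-T[2,3])/w[2]; return T[:3,3]+s*w
E
python3 - <<'E'
from h import *
for n in ['scene','side','wrist']: snap(n,n+'0')
s=manip.read_state(); print(s)
for n in ['scene','side','wrist']: print(n,manip.get_calibration(n))
E
```

```text
{'clock': 0.15, 'q': array([-1.12448914,  0.50814113, -0.23753245,  1.50087976,  0.12569952,
        1.14890664, -0.15483491]), 'joint_velocities': array([ 0.00029058, -0.00176365,  0.00064094, -0.0030638 , -0.00059144,
       -0.00030632,  0.00062209]), 'tau': array([-2.65996969e-03, -6.21010923e+01, -2.18911014e+00, -2.49839187e+01,
        1.27981568e-02,  9.17584402e-03, -9.57706192e-06]), 'ee_pos': array([0.20884749, 0.58867859, 0.23063943]), 'ee_rot': array([-5.32779026e-01, -3.09587909e+00,  2.09458792e-03]), 'force': array([ 0.42504805,  0.06885614, -0.00371552]), 'ft_torque': array([ 0.00547462, -0.04834553,  0.01843   ]), 'opening': 0.9984627604472679}
scene {'fx': 484.83112643018785, 'fy': 484.83112643018785, 'cx': 284.16379772454087, 'cy': 210.04269499172082, 'pose': array([[ 0.67348392,  0.54521148, -0.49916315,  1.27153188],
       [ 0.73913263, -0.48745125,  0.46483785, -0.65018933],
       [ 0.01011723, -0.68200859, -0.73127418,  1.08748879],
       [ 0.        ,  0.        ,  0.        ,  1.        ]])}
side {'fx': 431.4907065299282, 'fy': 431.4907065299282, 'cx': 275.8614399852158, 'cy': 213.0529873555411, 'pose': array([[ 0.99677824, -0.05792873,  0.05547435,  0.48722763],
       [-0.08015324, -0.69414567,  0.71535812, -0.79378783],
       [-0.00293251, -0.71749986, -0.69655248,  0.84578457],
       [ 0.        ,  0.        ,  0.        ,  1.        ]])}
wrist {'fx': 329.0142261447571, 'fy': 329.0142261447571, 'cx': 279.7858523332274, 'cy': 210.13606437633973, 'pose': array([[ 0.33438238,  0.90136445,  0.27519183,  0.1377291 ],
       [ 0.94243685, -0.3194682 , -0.09875655,  0.61331698],
       [-0.0011006 ,  0.29237338, -0.95630361,  0.37423069],
       [ 0.        ,  0.        ,  0.        ,  1.        ]])}
```

View pics/scene0.png

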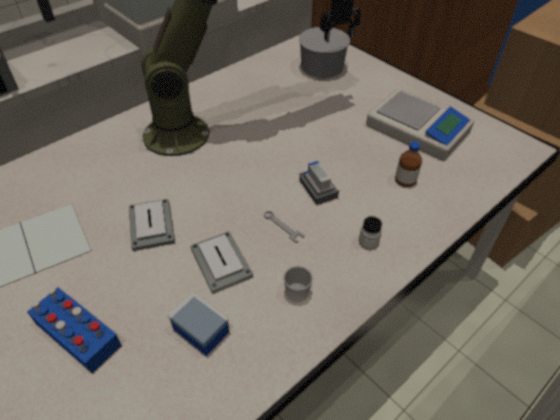

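View pics/side0.png

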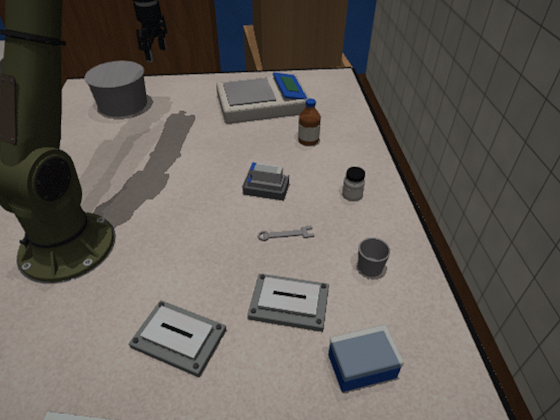

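View pics/wrist0.png

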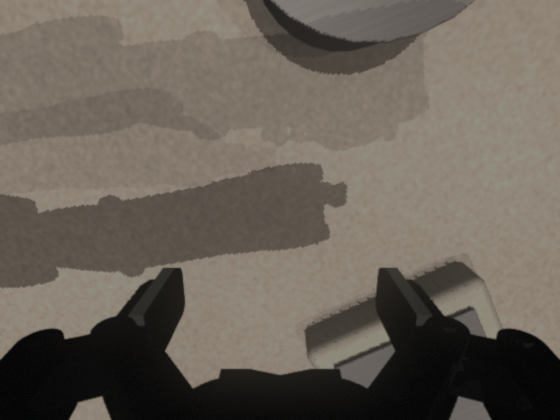

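Scene: cassette on the stand at about (318,183). There are two bed-like things, at (151,222) and (221,260). The spanner is at (284,225). I'll enlarge these.

Run:
```python
from h import *
def crop(tag,u0,v0,w,h,k):
    p=cv2.imread(f'pics/{tag}.png')[v0:v0+h,u0:u0+w]
    return cv2.resize(p,None,fx=k,fy=k,interpolation=cv2.INTER_CUBIC)
cv2.imwrite('pics/c1.png',crop('scene0',285,150,70,60,8))
cv2.imwrite('pics/c2.png',crop('scene0',185,225,75,70,8))
cv2.imwrite('pics/c3.png',crop('side0',230,150,75,60,8))
cv2.imwrite('pics/c4.png',crop('side0',240,265,100,70,8))
for t,u,v in [('scene0',151,218),('scene0',221,256),('side0',177,330),('side0',290,295)]: print(t,u,v,pt(t,u,v),pt(t,u,v,.035))
```

```text
scene0 151 218 [ 0.32045636 -0.29264933  0.03773775] [ 0.31797596 -0.29171686  0.035     ]
scene0 221 256 [ 0.56911897 -0.22716191  0.04121307] [ 0.56494784 -0.22464986  0.035     ]
side0 177 330 [ 0.31551429 -0.29706046  0.03517559] [ 0.31547709 -0.29695286  0.035     ]
side0 290 295 [ 0.56216884 -0.22939927  0.03654919] [ 0.56231231 -0.22831882  0.035     ]
```

View pics/c1.png

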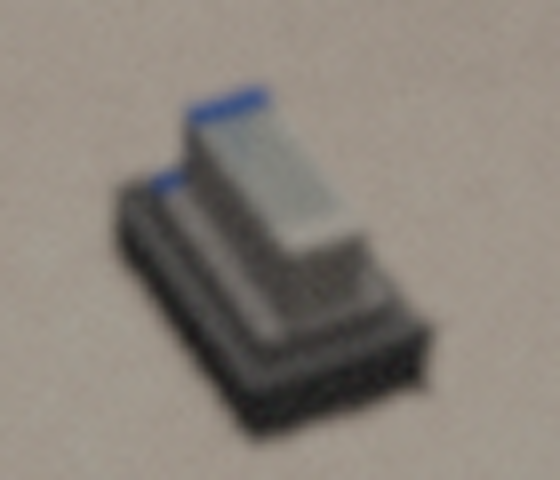

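View pics/c2.png

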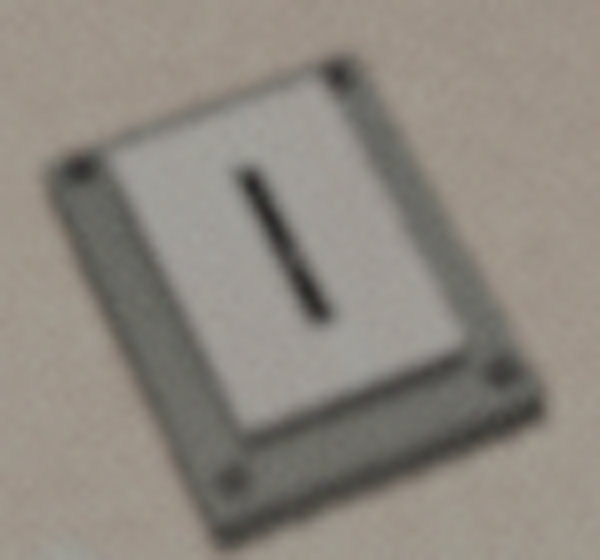

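View pics/c3.png

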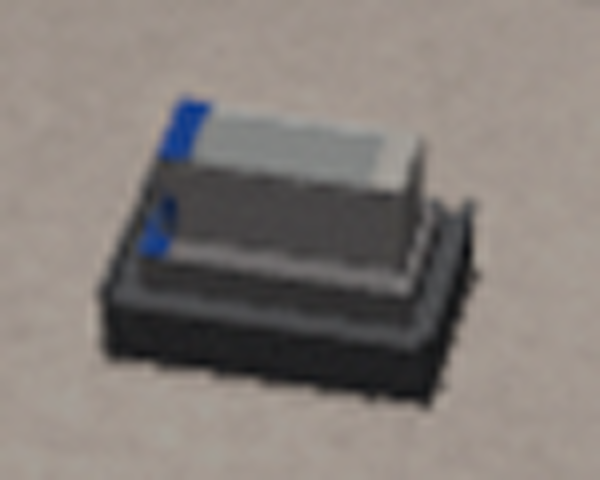

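View pics/c4.png

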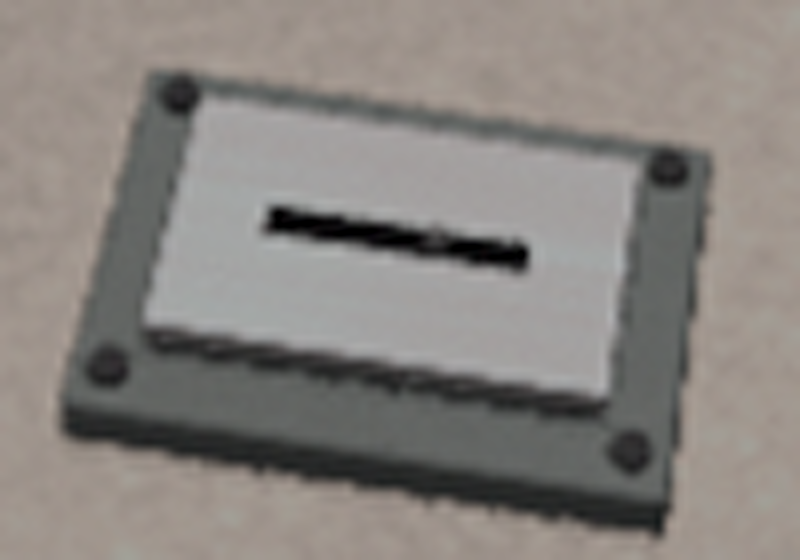

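Cassette on the dark stand, blue end away from the side camera's right. The beds' centres are at y=-0.225 and -0.295, so the middle one is the target. Its groove runs from (265,218) to (528,258) in the enlarged side crop, with a faint bump near (435,238) that may be the pin.

Run:
```python
from h import *
def show(n,tag,pts,u0,v0,k,z):
    P=np.array([pt(tag,u0+u/k-.5*0,v0+v/k,z) for u,v in pts]); print(n,np.round(P[:,:2],4).tolist(),'mean',P.mean(0)[:2].round(4))
    return P
a=lambda p,q:np.degrees(np.arctan2(*(q-p)[1::-1])).round(1)
P=show('seat side','side0',[(197,95),(640,163),(608,397),(146,330)],240,265,8,.035);print(a(P[0],P[1]),a(P[3],P[2]))
P=show('groove side','side0',[(268,218),(528,256)],240,265,8,.035);print(a(P[0],P[1]))
P=show('pin?','side0',[(435,238)],240,265,8,.04)
P=show('seat scene','scene0',[(108,152),(318,75),(465,345),(248,435)],185,225,8,.035);print(a(P[0],P[3]),a(P[1],P[2]))
P=show('groove scene','scene0',[(245,172),(322,320)],185,225,8,.035);print(a(P[0],P[1]))
P=show('cas side','side0',[(184,98),(423,133),(405,190),(158,160)],230,150,8,.083);print(a(P[0],P[1]),a(P[3],P[2]))
P=show('cas scene','scene0',[(188,118),(268,92),(368,225),(290,248)],285,150,8,.083);print(a(P[0],P[3]),a(P[1],P[2]))
s=manip.read_state();print(R.from_rotvec(s['ee_rot']).as_matrix().round(3))
for n in ['side','scene']:
  f=np.load(f'pics/{n}0.npz')
  ys={'side':(160,192,250,280),'scene':(160,190,305,335)}[n]
  d=f['d'];H,W=d.shape
  v,u=np.mgrid[:H,:W];X=np.stack([(u-f['cx'])/f['fx']*d,(v-f['cy'])/f['fy']*d,d],-1)@f['pose'][:3,:3].T+f['pose'][:3,3]
  m=np.zeros((H,W),bool);m[ys[0]-10:ys[1],ys[2]:ys[3]+15]=1
  m&=(X[...,2]>.072)&(X[...,2]<.12)
  q=X[m];print(n,m.sum(),q[:,2].mean(),cv2.minAreaRect(q[:,:2].astype(np.float32)*1000))
```

```text
seat side [[0.5084, -0.1727], [0.6338, -0.2075], [0.6132, -0.2838], [0.4894, -0.2522]] mean [ 0.5612 -0.2291]
-15.5 -14.3
groove side [[0.5258, -0.2178], [0.5976, -0.2366]] mean [ 0.5617 -0.2272]
-14.7
pin? [[0.5717, -0.2319]] mean [ 0.5717 -0.2319]
seat scene [[0.4898, -0.2457], [0.5106, -0.17], [0.6367, -0.2055], [0.6175, -0.281]] mean [ 0.5637 -0.2255]
-15.5 -15.7
groove scene [[0.5286, -0.2156], [0.5967, -0.2346]] mean [ 0.5627 -0.2251]
-15.6
cas side [[0.499, 0.2051], [0.5832, 0.1775], [0.5739, 0.146], [0.4884, 0.1701]] mean [0.5361 0.1747]
-18.1 -15.7
cas scene [[0.4941, 0.1742], [0.504, 0.2083], [0.5827, 0.1827], [0.572, 0.1517]] mean [0.5382 0.1792]
-16.1 -18.0
[[-0.942  0.334 -0.   ]
 [ 0.334  0.942 -0.001]
 [-0.    -0.001 -1.   ]]
side 313 0.08008916051623008 ((532.5112915039062, 176.50013732910156), (40.649024963378906, 90.94921112060547), 73.44957733154297)
scene 276 0.08181128938274354 ((536.7849731445312, 178.68458557128906), (37.28508758544922, 94.11795806884766), 73.11614990234375)
```

Cassette at about (0.5365, 0.177), axis -16.7°, blue end towards the robot. Bed at (0.562, -0.227), axis -15.2°. Next I work out the approach.

```bash
cat >> h.py <<'E'
def goal(x,y,z,ang=None):
    "ang: heading of tool x in deg, tool pointing down"
    s=manip.read_state(); Rm=R.from_rotvec(s['ee_rot']); 
    d=Rm.inv().apply(np.array([x,y,z])-s['ee_pos'])*1000
    out=[d.round(1)]
    if ang is not None:
        a=np.radians(ang); X=np.array([np.cos(a),np.sin(a),0]);Z=np.array([0,0,-1.]);G=R.from_matrix(np.c_[X,np.cross(Z,X),Z])
        out.append(np.degrees((Rm.inv()*G).as_rotvec()).round(2))
    print(*out,'t',s['clock'],s['ee_pos'].round(4),s['force'].round(1),s['opening'])
E
python3 -c "
from h import *
goal(.5365,.177,.231,163.3)"
```

```text
[-446.4 -278.5    0. ] [-0.08 -0.   -2.83] t 0.15 [0.2088 0.5887 0.2306] [ 0.4  0.1 -0. ] 0.9984627604472679
```

Call:
arm_command([
  [[-30, -19, 0, 0, 0, 0], [-62, -39, 0, 0, 0, -1], [-95, -59, 0, 0, 0, -1], [-128, -80, 0, 0, 0, -2], [-162, -101, 0, 0, 0, -2], [-196, -122, 0, 0, 0, -2.8], [-230, -143, 0, 0, 0, -2.8], [-264, -165, 0, 0, 0, -2.8]],
])

```text
clock: 0.82
ee_pos: [0.4034, 0.3436, 0.2312]
ee_rot: [-0.456, -3.108, 0.0]
force: [0.5, 1.0, -0.9]
opening: 1.007
```

Call:
arm_command([
  [[-34, -18, 0, 0, 0, 0], [-68, -37, 0, 0, 0, 0], [-100, -56, 0, 0, 0, 0], [-130, -74, 0, 0, 0, 0], [-157, -90, 0, 0, 0, 0], [-176, -101, 0, 0, 0, 0], [-186, -105, 0, 0, 0, 0], [-188, -105, 0, 0, 0, 0]],
])

```text
clock: 1.48
ee_pos: [0.5537, 0.1885, 0.2308]
ee_rot: [-0.463, -3.107, 0.002]
force: [0.2, -0.4, -0.5]
opening: 1.0
```

```bash
python3 -c "
from h import *
goal(.5365,.177,.231,163.3)
snap('wrist','w1')"
```

```text
[ 13.1 -16.   -0.2] [-0.06  0.   -0.24] t 1.4833 [0.5537 0.1885 0.2308] [ 0.2 -0.4 -0.5] 1.0002521367100972
```

View pics/w1.png

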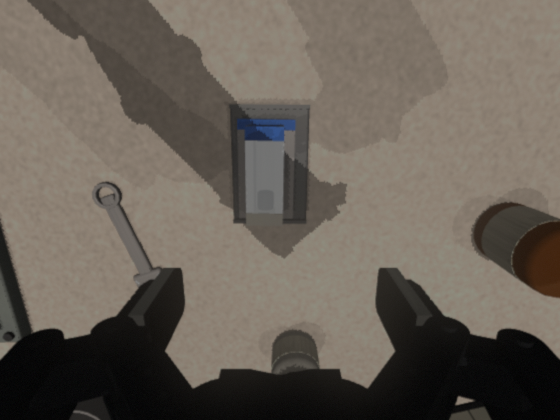

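The wrist view shows the cassette at about (265,170), blue stripe at the top of its image, the dark slug near (265,200) at the white end, the spanner left and the jar below. I'll enlarge it.

Run:
```python
from h import *
p=cv2.imread('pics/w1.png')[95:230,215:325]
cv2.imwrite('pics/w1c.png',cv2.resize(p,None,fx=4.4,fy=4.4,interpolation=cv2.INTER_CUBIC))
```

```text
(no output)
```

View pics/w1c.png

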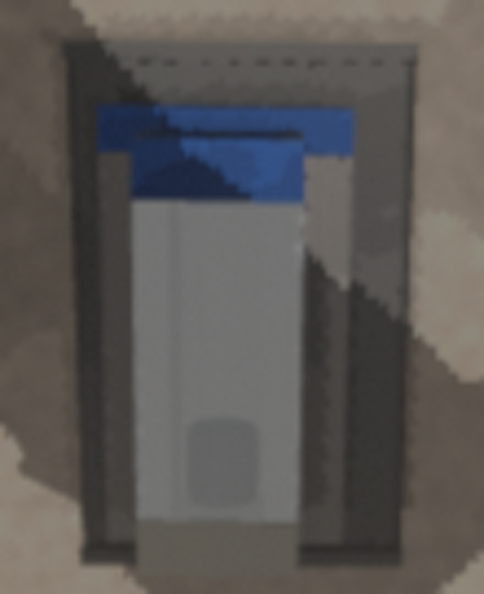

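Run:
```python
from h import *
k=4.4
def q(pts,z):
    P=np.array([pt('w1',215+u/k,95+v/k,z)[:2] for u,v in pts]);
    print(P.round(4).tolist(),P.mean(0).round(4),[np.degrees(np.arctan2(*(P[j]-P[i])[::-1])).round(1) for i,j in [(3,0),(2,1)]],np.linalg.norm(P[3]-P[0]),np.linalg.norm(P[1]-P[0]))
q([(132,137),(304,137),(299,577),(135,577)],.083)
q([(98,104),(354,104),(344,545),(105,545)],.046)
q([(70,45),(417,45),(402,565),(82,565)],.034)
```

```text
[[0.4858, 0.1771], [0.4956, 0.2092], [0.5826, 0.182], [0.5724, 0.1484]] [0.5341 0.1792] [np.float64(161.7), np.float64(162.6)] 0.09122681697419452 0.03358502698103885
[[0.4775, 0.1681], [0.4939, 0.2216], [0.5908, 0.191], [0.5741, 0.1364]] [0.5341 0.1793] [np.float64(161.8), np.float64(162.5)] 0.10167962654389055 0.055971604332444226
[[0.4635, 0.1647], [0.4862, 0.2391], [0.604, 0.2027], [0.5808, 0.1265]] [0.5336 0.1832] [np.float64(161.9), np.float64(162.8)] 0.1233859128424697 0.07774557850149963
```

```bash
python3 -c "
from h import *
goal(.5345,.179,.050,162.3)"
```

```text
[ 14.1 -16.2 180.9] [-0.01 -0.04  0.89] t 1.5333 [0.5528 0.1904 0.2309] [-0.2 -0.2  0.3] 0.9974229987779617
```

Call:
arm_command([
  [[7, -8, 15, 0, 0, 0.5], [14, -16, 40, 0, 0, 0.9], [14, -16, 65, 0, 0, 0.9], [14, -16, 85, 0, 0, 0.9], [14, -16, 98, 0, 0, 0.9], [14, -16, 100, 0, 0, 0.9], [14, -16, 100, 0, 0, 0.9]],
])

```text
clock: 2.12
ee_pos: [0.5329, 0.1812, 0.1308]
ee_rot: [-0.477, -3.103, 0.0]
force: [-0.3, -0.4, 0.3]
opening: 1.0
```

```bash
python3 -c "
from h import *
goal(.5345,.179,.050,162.3)"
```

```text
[-2.4 -1.6 80.8] [-0.02 -0.12  0.23] t 2.1167 [0.5329 0.1812 0.1308] [-0.3 -0.4  0.3] 0.9997749288307072
```

Call:
arm_command([
  [[-2, -1.5, 15, 0, 0, 0.2], [-2, -1.5, 35, 0, 0, 0.2], [-2, -1.5, 55, 0, 0, 0.2], [-2, -1.5, 70, 0, 0, 0.2], [-2, -1.5, 78, 0, 0, 0.2], [-2, -1.5, 80.5, 0, 0, 0.2], [-2, -1.5, 80.5, 0, 0, 0.2], [-2, -1.5, 80.5, 0, 0, 0.2]],
])

```text
clock: 2.78
ee_pos: [0.5364, 0.1779, 0.0519]
ee_rot: [0.486, 3.102, 0.001]
force: [-0.7, 0.8, 0.1]
opening: 1.002
```

Call:
arm_command([
  [[0, 0, 0, 0, 0, 0], [0, 0, 0, 0, 0, 0], [0, 0, 0, 0, 0, 0], [0, 0, 0, 0, 0, 0], [0, 0, 0, 0, 0, 0], [0, 0, 0, 0, 0, 0], [0, 0, 0, 0, 0, 0], [0, 0, 0, 0, 0, 0]],
], jaw=1, newtons=80)

```text
clock: 3.45
ee_pos: [0.5366, 0.178, 0.0516]
ee_rot: [0.486, 3.102, 0.002]
force: [0.4, 1.7, 5.6]
opening: 0.383
```

```bash
python3 -c "
from h import *
goal(.5345,.179,.050,162.3);snap('wrist','w2')"
```

```text
[2.3 0.3 1.6] [ 0.09  0.08 -0.11] t 3.45 [0.5366 0.178  0.0516] [0.4 1.7 5.6] 0.38275619290289953
```

View pics/w2.png

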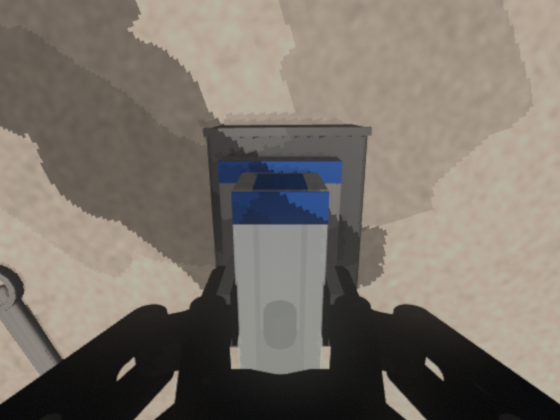

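Gripped: the pads are on both sides of the upper part (opening about 33 mm), the blue end is ahead and the slug is at (280,325), the white end. I lift now.

Call:
arm_command([
  [[0, 0, -8, 0, 0, 0], [0, 0, -20, 0, 0, 0], [0, 0, -40, 0, 0, 0], [0, 0, -65, 0, 0, 0], [0, 0, -95, 0, 0, 0], [0, 0, -125, 0, 0, 0], [0, 0, -150, 0, 0, 0], [0, 0, -160, 0, 0, 0]],
])

```text
clock: 4.17
ee_pos: [0.5365, 0.1773, 0.214]
ee_rot: [0.487, 3.101, 0.002]
force: [0.9, 0.2, -5.4]
opening: 0.388
```

Call:
arm_command([
  [[0, 0, 0, 0, -5, 0], [0, 0, -5, 0, -11, 0], [0, 0, -10, 0, -18, 0], [0, 0, -15, 0, -25, 0], [0, 0, -20, 0, -32, 0], [0, 0, -20, 0, -38, 0], [0, 0, -20, 0, -43, 0], [0, 0, -20, 0, -46, 0]],
])

```text
clock: 4.83
ee_pos: [0.5348, 0.1733, 0.2284]
ee_rot: [0.383, 2.399, -0.16]
force: [-0.0, -1.0, -5.6]
opening: 0.387
```

```bash
python3 -c "
from h import *
s=manip.read_state();print(R.from_rotvec(s['ee_rot']).as_matrix().round(3),s['q'].round(3),s['force'],s['clock'])
snap('side','s3');snap('wrist','w3')
p=cv2.imread('pics/s3.png');print(p.shape)
cv2.imwrite('pics/s3c.png',np.hstack([cv2.resize(p[60:230,190:340],None,fx=2.6,fy=2.6),cv2.resize(cv2.imread('pics/w3.png')[:, 160:400],None,fx=1.05,fy=442/420)]))
"
```

```text
[[-0.717  0.316  0.622]
 [ 0.23   0.949 -0.216]
 [-0.658 -0.012 -0.753]] [-0.948  0.295  0.27   2.191  1.157  0.58  -0.426] [-0.02466143 -1.01502975 -5.59746803] 4.8333
(420, 560, 3)
```

View pics/s3c.png

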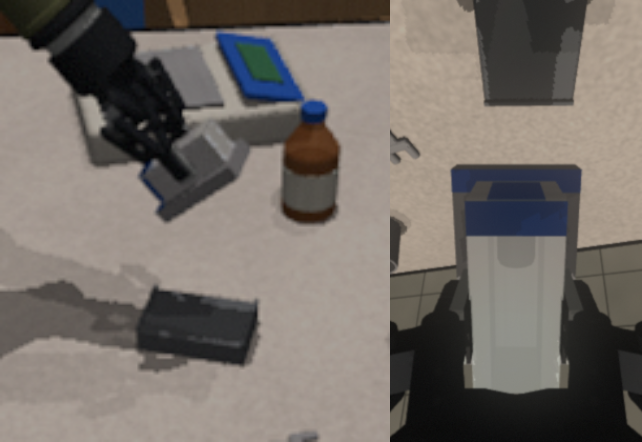

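The blue end is down at about 41° (still settling) and the slug has moved to the blue end (about (516,250) in the picture). I'll hold briefly to reach 45°.

Call:
arm_command([
  [[0, 0, 0, 0, 0, 0], [0, 0, 0, 0, 0, 0], [0, 0, 0, 0, 0, 0], [0, 0, 0, 0, 0, 0], [0, 0, 0, 0, 0, 0], [0, 0, 0, 0, 0, 0], [0, 0, 0, 0, 0, 0], [0, 0, 0, 0, 0, 0]],
])

```text
clock: 5.6
ee_pos: [0.5364, 0.1729, 0.2295]
ee_rot: [0.386, 2.4, -0.161]
force: [-1.2, -0.2, -5.1]
opening: 0.386
```

```bash
python3 -c "
from h import *
s=manip.read_state();print(R.from_rotvec(s['ee_rot']).as_matrix().round(3),s['q'].round(3),s['force'],s['clock'])
goal(.5345,.177,.235,164.8)
snap('wrist','w4');cv2.imwrite('pics/w4c.png',cv2.resize(cv2.imread('pics/w4.png')[140:400,190:370],None,fx=2,fy=2))
"
```

```text
[[-0.717  0.318  0.621]
 [ 0.232  0.948 -0.217]
 [-0.657 -0.012 -0.753]] [-0.943  0.295  0.268  2.186  1.149  0.582 -0.416] [-1.15448844 -0.20441167 -5.12963935] 5.6
[-1.3  3.2 -6.2] [-1.83 41.08 -2.94] t 5.6 [0.5364 0.1729 0.2295] [-1.2 -0.2 -5.1] 0.3861685032554906
```

View pics/w4c.png

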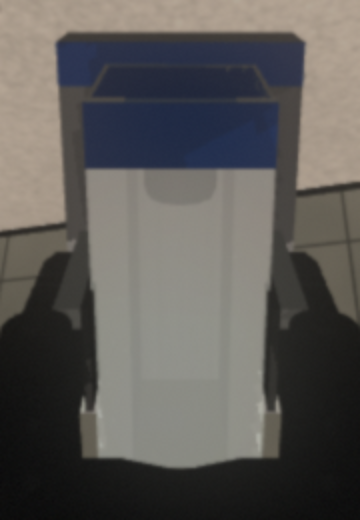

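Call:
arm_command([
  [[0, 0, 0, 0, -2, 0], [0, 0, 0, 0, -4, 0], [0, 0, 0, 0, -4, 0], [0, 0, 0, 0, -4, 0], [0, 0, 0, 0, -4, 0], [0, 0, 0, 0, -4, 0]],
])

```text
clock: 6.15
ee_pos: [0.5366, 0.1732, 0.2298]
ee_rot: [0.374, 2.331, -0.171]
force: [0.7, 0.4, -5.9]
opening: 0.385
```

```bash
python3 -c "
from h import *
goal(.5345,.177,.235,164.8)
"
```

```text
[-1.5  2.9 -6. ] [-1.91 45.06 -2.89] t 6.15 [0.5366 0.1732 0.2298] [ 0.7  0.4 -5.9] 0.38546283800995823
```

Now at 45°, so I level it again.

Call:
arm_command([
  [[0, 0, 0, 0, 5, 0], [0, 0, 0, 0, 11, -0.5], [0, 0, 0, -0.5, 18, -1], [0, 1, 0, -1, 25, -1.5], [0, 2, 0, -1.5, 32, -2], [0, 3, 0, -1.9, 38, -2.5], [0, 3, 0, -1.9, 42, -2.9], [0, 3, 0, -1.9, 45, -2.9]],
])

```text
clock: 6.82
ee_pos: [0.5369, 0.1774, 0.2312]
ee_rot: [0.408, 3.016, -0.026]
force: [0.2, -1.1, -6.4]
opening: 0.385
```

Call:
arm_command([
  [[0, 0, 0, 0, 0, 0], [0, 0, 0, 0, 0, 0], [0, 0, 0, 0, 0, 0]],
])

```text
clock: 7.07
ee_pos: [0.5371, 0.1752, 0.229]
ee_rot: [0.416, 3.01, -0.037]
force: [-1.1, 0.8, -6.7]
opening: 0.385
```

```bash
python3 -c "
from h import *
goal(.562,-.227,.225,164.8)
snap('wrist','w5');cv2.imwrite('pics/w5c.png',cv2.resize(cv2.imread('pics/w5.png')[140:400,190:370],None,fx=2.2,fy=2.2))
"
```

```text
[-131.6 -380.2   21.8] [-0.61  6.02 -0.53] t 7.0667 [0.5371 0.1752 0.229 ] [-1.1  0.8 -6.7] 0.38505648893190936
```

View pics/w5c.png

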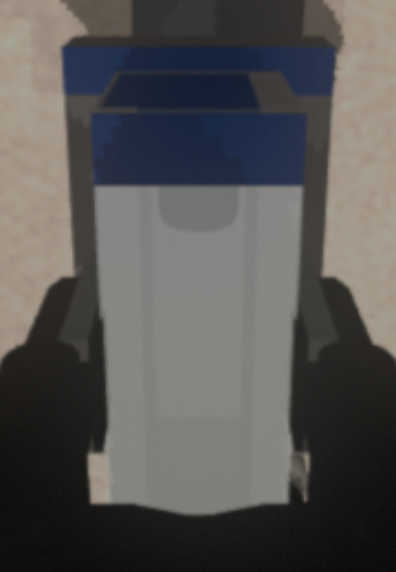

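The slug stays at the blue end, just beyond the blue stripe at (200,205). I finish levelling and then measure how the cassette sits in the hand.

Call:
arm_command([
  [[0, 0, 0, -0.3, 3, -0.3], [0, 0, 0, -0.6, 6, -0.5], [0, 0, 0, -0.6, 6, -0.5], [0, 0, 0, -0.6, 6, -0.5]],
])

```text
clock: 7.45
ee_pos: [0.5369, 0.1764, 0.2291]
ee_rot: [0.413, 3.113, -0.0]
force: [-0.2, -0.0, -5.4]
opening: 0.388
```

```bash
python3 -c "
from h import *
goal(.562,-.227,.225,164.8)
snap('wrist','w6');cv2.imwrite('pics/w6c.png',cv2.resize(cv2.imread('pics/w6.png')[140:280,200:360],None,fx=4,fy=4,interpolation=cv2.INTER_CUBIC))
f=np.load('pics/w6.npz');d=f['d'];print(d[160:330:12,280].round(4)); print(d[175,[235,320]])
"
```

```text
[-129.3 -382.9    4.4] [-0.    0.1   0.09] t 7.45 [0.5369 0.1764 0.2291] [-0.2 -0.  -5.4] 0.38814678271423847
[0.1515 0.1487 0.1265 0.114  0.1153 0.1176 0.1185 0.1206 0.1212 0.122
 0.1235 0.1259 0.1263 0.1287 0.1316]
[0.14929178 0.15012568]
```

View pics/w6c.png

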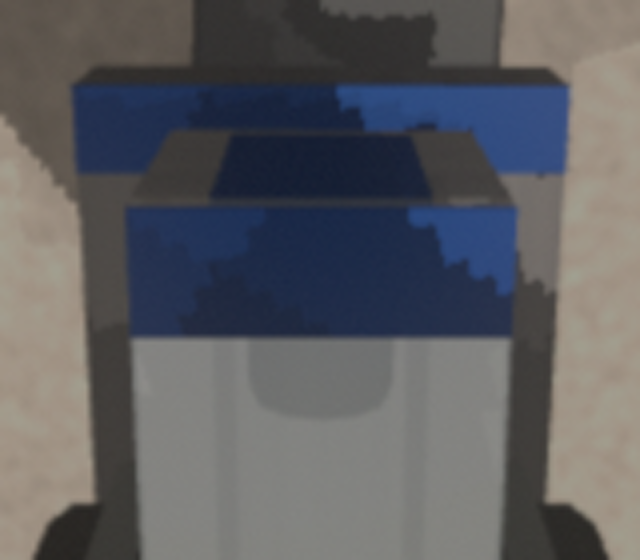

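Run:
```python
from h import *
s=manip.read_state();Rm=R.from_rotvec(s['ee_rot']).as_matrix();p=s['ee_pos']
f=np.load('pics/w6.npz');T=f['pose'];d=f['d']
v,u=np.mgrid[:420,:560];X=np.stack([(u-f['cx'])/f['fx']*d,(v-f['cy'])/f['fy']*d,d],-1)@T[:3,:3].T+T[:3,3]
X=(X-p)@Rm*1000
q=X[196:300,242:318].reshape(-1,3);A=np.c_[q[:,:2],np.ones(len(q))];c,*_=np.linalg.lstsq(A,q[:,2],rcond=None);print('top plane z=',c,'pitch deg',np.degrees(np.arctan(c[:2])))
b=X[164:180,[222,224,336,338]].reshape(-1,3);print('base top z',b.mean(0),'rel top', (b@[0,0,1]).mean()-(c[0]*b[:,0].mean()+c[2]))
def edge(u,v,z): # tool z plane
    r=Rm.T@T[:3,:3]@np.array([(u-f['cx'])/f['fx'],(v-f['cy'])/f['fy'],1]);o=Rm.T@(T[:3,3]-p)*1000
    return (o+r*(z-o[2])/r[2]).round(2)
for z in (-33,c[2]+45*c[0]): print('top front',z,edge(231.75,191.75,z),edge(329,191.75,z))
for z in (4,c[2]+45*c[0]+37): print('base front',z,edge(218.5,161.5,z),edge(342.5,161.5,z))
```

```text
top plane z= [-1.53367343e-01  3.94229511e-04 -2.88779605e+01] pitch deg [-8.71936081  0.02258769]
base top z [48.0205129  -0.71843971  4.03872029] rel top 40.28145927340776
top front -33 [ 47.72 -17.41 -33.  ] [ 47.69  16.18 -33.  ]
top front -35.77949094391804 [ 48.4  -16.99 -35.78] [ 48.37  15.76 -35.78]
base front 4 [ 52.58 -28.3    4.  ] [52.54 27.33  4.  ]
base front 1.2205090560819585 [ 53.   -27.78   1.22] [52.96 26.8   1.22]
```

Run:
```python
from h import *
s=manip.read_state();Rm=R.from_rotvec(s['ee_rot']).as_matrix();p=s['ee_pos']
f=np.load('pics/w6.npz');T=f['pose']
def edge(u,v,z):
    r=Rm.T@T[:3,:3]@np.array([(u-f['cx'])/f['fx'],(v-f['cy'])/f['fy'],1]);o=Rm.T@(T[:3,3]-p)*1000
    return (o+r*(z-o[2])/r[2]).round(2)
for z in (3,5,7): print('base v161',z,edge(218.5,161.5,z),edge(342.5,161.5,z),'v260',edge(224.2,260,z),edge(336.8,260,z))
for z in (-30,-32,-34): print('top v192',z,edge(231.75,191.75,z),edge(329,191.75,z),'v279',edge(235,279,z),edge(325.3,279,z))
d=f['d'];v,u=np.mgrid[:420,:560];X=np.stack([(u-f['cx'])/f['fx']*d,(v-f['cy'])/f['fy']*d,d],-1)@T[:3,:3].T+T[:3,3]
X=(X-p)@Rm*1000
for sl in [np.s_[194:222,240:320],np.s_[230:330:1,236:243],np.s_[230:330,318:324],np.s_[164:182,221:229],np.s_[185:255,226:229]]:
    q=X[sl].reshape(-1,3);c=np.polyfit(q[:,0],q[:,2],1);print(q.mean(0).round(1),'slope deg',np.degrees(c[0]).round(1),'at x=0',c[1].round(1))
```

```text
base v161 3 [ 52.73 -28.11   3.  ] [52.69 27.14  3.  ] v260 [  4.61 -27.99   3.  ] [ 4.56 27.    3.  ]
base v161 5 [ 52.43 -28.49   5.  ] [52.39 27.52  5.  ] v260 [  3.65 -28.36   5.  ] [ 3.6  27.38  5.  ]
base v161 7 [ 52.13 -28.86   7.  ] [52.09 27.9   7.  ] v260 [  2.69 -28.73   7.  ] [ 2.64 27.76  7.  ]
top v192 -30 [ 46.98 -17.86 -30.  ] [ 46.95  16.64 -30.  ] v279 [ 12.4  -18.11 -30.  ] [ 12.37  16.71 -30.  ]
top v192 -32 [ 47.47 -17.56 -32.  ] [ 47.44  16.34 -32.  ] v279 [ 13.5 -17.8 -32. ] [ 13.47  16.4  -32.  ]
top v192 -34 [ 47.96 -17.26 -34.  ] [ 47.94  16.03 -34.  ] v279 [ 14.6 -17.5 -34. ] [ 14.57  16.09 -34.  ]
[ 42.1  -0.9 -33.2] slope deg -54.2 at x=0 6.6
[ 13.6 -16.2 -33.1] slope deg -9.4 at x=0 -30.8
[ 13.5  14.5 -33. ] slope deg -7.1 at x=0 -31.3
[ 47.8 -25.7   3. ] slope deg -147.8 at x=0 126.3
[ 25.  -25.8   3.9] slope deg -17.4 at x=0 11.5
```

The cassette sits level in the hand. Its origin is 2.4 mm along tool x from the TCP and the underside is 21 mm below the TCP. Next I carry it over, stopping where the wrist camera can see the bed past the blue end.

```bash
python3 -c "
from h import *
goal(.63,-.245,.229,164.8)"
```

```text
[-199.9 -382.9    0.5] [0.01 0.09 0.12] t 7.5 [0.5366 0.1767 0.2292] [ 1.4  0.6 -5.4] 0.3852771943586371
```

Call:
arm_command([
  [[-6, -12, 0, 0, 0, 0], [-17, -33, 0, 0, 0, 0], [-31, -60, 0, 0, 0, 0], [-46, -90, 0, 0, 0, 0], [-62, -120, 0, 0, 0, 0], [-78, -150, 0, 0, 0, 0], [-94, -180, 0, 0, 0, 0], [-110, -210, 0, 0, 0, 0]],
])

```text
clock: 8.17
ee_pos: [0.5881, -0.0568, 0.2295]
ee_rot: [0.412, 3.113, -0.001]
force: [0.6, 0.4, -5.3]
opening: 0.385
```

Call:
arm_command([
  [[-16, -30, 0, 0, 0, 0], [-32, -60, 0, 0, 0, 0], [-48, -90, 0, 0, 0, 0], [-62, -119, 0, 0, 0, 0], [-74, -142, 0, 0, 0, 0], [-84, -160, 0, 0, 0, 0], [-89, -170, 0, 0, 0, 0], [-90, -173, 0, 0, 0, 0]],
])

```text
clock: 8.83
ee_pos: [0.6296, -0.2483, 0.2287]
ee_rot: [-0.418, -3.114, 0.002]
force: [-0.5, -0.1, -5.6]
opening: 0.388
```

Call:
arm_command([
  [[0, 0, 0, 0, 0, 0], [0, 0, 0, 0, 0, 0], [0, 0, 0, 0, 0, 0]],
])

```text
clock: 9.08
ee_pos: [0.6304, -0.2435, 0.2294]
ee_rot: [0.41, 3.114, 0.003]
force: [-0.1, -0.1, -6.1]
opening: 0.39
```

```bash
python3 -c "
from h import *
goal(.63,-.245,.229,164.8);snap('wrist','w7')"
```

```text
[ 0.  -1.6  0.4] [0.11 0.   0.2 ] t 9.0833 [ 0.6304 -0.2435  0.2294] [-0.1 -0.1 -6.1] 0.3899461899988743
```

View pics/w7.png

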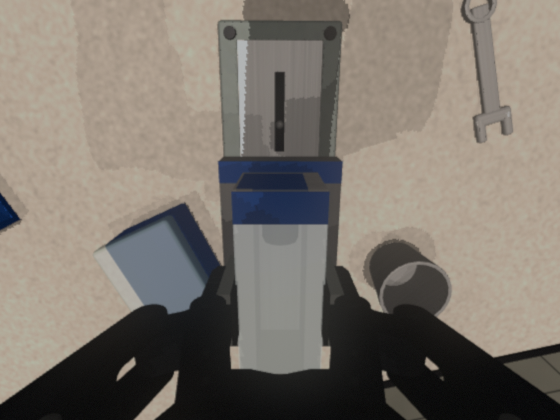

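The bed is visible past the blue end, with its groove from (280,72) to (280,151) and a small pin near (280,126).

```bash
python3 -c "
from h import *
cv2.imwrite('pics/w7c.png',cv2.resize(cv2.imread('pics/w7.png')[10:160,210:350],None,fx=4,fy=4,interpolation=cv2.INTER_CUBIC))"
```

```text
(no output)
```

View pics/w7c.png

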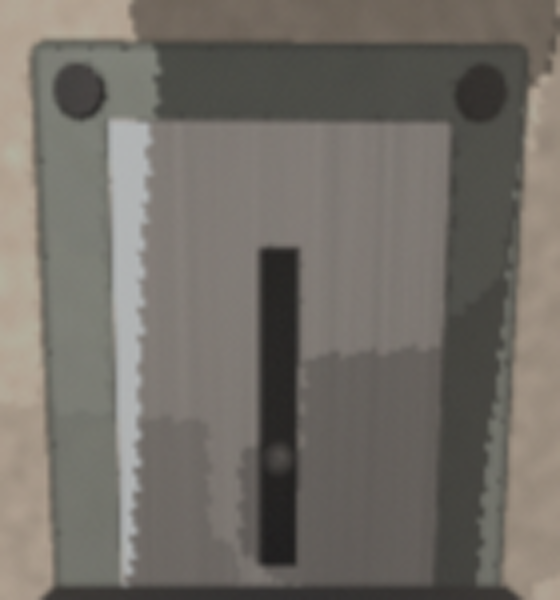

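Run:
```python
from h import *
e=lambda u,v,z: pt('w7',210+u/4,10+v/4,z)
g1,g2=e(279,248,.035),e(279,565,.035);print('groove',g1,g2,'mid',(g1+g2)/2,'len',np.linalg.norm(g1-g2),'ang',np.degrees(np.arctan2(*(g1-g2)[1::-1])))
a,b,c,d=e(108,121,.035),e(452,121,.035),e(435,585,.035),e(122,585,.035)
for p,q in((d,a),(c,b)):print(np.degrees(np.arctan2(*(p-q)[1::-1]*-1)))
pin=e(279,457,.044);print('pin',pin)
ax=(g1-g2)/np.linalg.norm(g1-g2);print('pin from groove mid along robotward',((pin-(g1+g2)/2)@ax))
s0=pt('side0',240+435/8,265+238/8,.042);print('side pin',s0)
# TCP target for pin under origin
h=np.radians(164.8);x=np.array([np.cos(h),np.sin(h)]);print('tcp',pin[:2]-.0024*x, 'mid tcp',((g1+g2)/2)[:2]-.0024*x)
```

```text
groove [ 0.52461912 -0.21536751  0.035     ] [ 0.59685405 -0.23473595  0.035     ] mid [ 0.56073659 -0.22505173  0.035     ] len 0.07478651521284749 ang 164.99026935691344
164.72794795229277
164.86790170500203
pin [ 0.57077271 -0.22776279  0.044     ]
pin from groove mid along robotward -0.010395834661446456
side pin [ 0.57148865 -0.2333373   0.042     ]
tcp [ 0.57308875 -0.22839205] mid tcp [ 0.56305262 -0.22568098]
```

Wrist measurement: the groove is 74.8 mm long (75 expected), its axis is at 164.9°, and the pin is about 10 mm outward from the middle. I'll come down about 8 mm short of it and feel outward along the groove.

```bash
python3 -c "
from h import *
goal(.5653,-.2263,.080,164.9)"
```

```text
[ 67.5  -0.3 149.4] [0.1  0.01 0.09] t 9.1333 [ 0.6304 -0.2437  0.2294] [ 0.2 -0.4 -5.6] 0.3839260196510235
```

Call:
arm_command([
  [[12, 0, 5, 0, 0, 0], [32, 0, 15, 0, 0, 0], [52, 0, 35, 0, 0, 0], [64, 0, 60, 0, 0, 0], [67.5, 0, 85, 0, 0, 0], [67.5, 0, 110, 0, 0, 0], [67.5, 0, 130, 0, 0, 0], [67.5, 0, 140, 0, 0, 0]],
])

```text
clock: 9.8
ee_pos: [0.5641, -0.2265, 0.087]
ee_rot: [-0.411, -3.112, -0.003]
force: [-0.4, -0.4, -5.5]
opening: 0.382
```

Call:
arm_command([
  [[0, 0, 3, 0, 0, 0], [0, 0, 6, 0, 0, 0], [0, 0, 8, 0, 0, 0], [0, 0, 8, 0, 0, 0], [0, 0, 8, 0, 0, 0]],
])

```text
clock: 10.22
ee_pos: [0.5657, -0.2285, 0.0822]
ee_rot: [0.414, 3.112, 0.001]
force: [0.2, 0.7, -5.5]
opening: 0.385
```

```bash
python3 -c "
from h import *
goal(.5653,-.2263,.065,164.9)"
```

```text
[ 1.   2.  17.2] [ 0.04  0.11 -0.06] t 10.2167 [ 0.5657 -0.2285  0.0822] [ 0.2  0.7 -5.5] 0.3847437750144228
```

Call:
arm_command([
  [[0, 1, 3, 0, 0, 0], [0, 1.5, 6, 0, 0, 0], [0, 1.5, 9, 0, 0, 0], [0, 1.5, 11, 0, 0, 0], [0, 1.5, 12, 0, 0, 0], [0, 1.5, 12, 0, 0, 0]],
])

```text
clock: 10.72
ee_pos: [0.5653, -0.2267, 0.0687]
ee_rot: [-0.414, -3.114, -0.001]
force: [-0.5, 0.5, -5.9]
opening: 0.391
```

Call:
arm_command([
  [[0, 0, 1, 0, 0, 0], [0, 0, 2, 0, 0, 0], [0, 0, 3, 0, 0, 0], [0, 0, 3, 0, 0, 0]],
])

```text
clock: 11.05
ee_pos: [0.5654, -0.2267, 0.0659]
ee_rot: [-0.414, -3.114, -0.001]
force: [0.0, -0.6, -5.5]
opening: 0.385
```

Call:
arm_command([
  [[0, 0, 0.5, 0, 0, 0], [0, 0, 1, 0, 0, 0], [0, 0, 1.5, 0, 0, 0], [0, 0, 1.5, 0, 0, 0]],
])

```text
clock: 11.38
ee_pos: [0.5656, -0.2268, 0.0648]
ee_rot: [0.414, 3.114, 0.001]
force: [-0.5, -0.1, -2.7]
opening: 0.387
```

Contact with the nose (+2.8 N) at TCP z≈0.065. I press a little more and slide outward.

Call:
arm_command([
  [[0, 0, 0.5, 0, 0, 0], [0, 0, 1, 0, 0, 0], [0, 0, 1, 0, 0, 0]],
])

```text
clock: 11.63
ee_pos: [0.5656, -0.2268, 0.0637]
ee_rot: [0.414, 3.114, 0.001]
force: [-0.6, 0.5, -1.7]
opening: 0.39
```

Call:
arm_command([
  [[-1, 0, 0, 0, 0, 0], [-2, 0, 0, 0, 0, 0], [-3, 0, 0, 0, 0, 0], [-3, 0, 0, 0, 0, 0]],
])

```text
clock: 11.97
ee_pos: [0.5684, -0.2276, 0.0635]
ee_rot: [-0.414, -3.114, -0.001]
force: [-2.1, 2.3, -2.3]
opening: 0.386
```

Call:
arm_command([
  [[-0.5, 0, 0, 0, 0, 0], [-1, 0, 0, 0, 0, 0], [-1.5, 0, 0, 0, 0, 0], [-1.5, 0, 0, 0, 0, 0]],
])

```text
clock: 12.3
ee_pos: [0.57, -0.228, 0.0636]
ee_rot: [0.414, 3.114, 0.001]
force: [-1.5, 0.9, -4.0]
opening: 0.388
```

Call:
arm_command([
  [[-0.5, 0, 0, 0, 0, 0], [-1, 0, 0, 0, 0, 0], [-1.5, 0, 0, 0, 0, 0], [-1.5, 0, 0, 0, 0, 0]],
])

```text
clock: 12.63
ee_pos: [0.5715, -0.2284, 0.0635]
ee_rot: [0.414, 3.114, 0.001]
force: [-0.2, -0.6, -5.4]
opening: 0.385
```

The upward force has gone (back to the -5.4 N hanging weight), so the nose is inside the pocket. I move on 2 mm towards its centre and lower, watching the side force.

Call:
arm_command([
  [[-1, 0, 0, 0, 0, 0], [-2, 0, 0, 0, 0, 0], [-2, 0, 1, 0, 0, 0], [-2, 0, 2, 0, 0, 0], [-2, 0, 2, 0, 0, 0]],
])

```text
clock: 13.05
ee_pos: [0.573, -0.2288, 0.0613]
ee_rot: [-0.414, -3.114, -0.001]
force: [0.4, -0.5, -6.1]
opening: 0.386
```

Call:
arm_command([
  [[0, 0, 1, 0, 0, 0], [0, 0, 2, 0, 0, 0], [0, 0, 2, 0, 0, 0]],
])

```text
clock: 13.3
ee_pos: [0.573, -0.2288, 0.0594]
ee_rot: [-0.414, -3.114, -0.001]
force: [0.0, -0.5, -5.8]
opening: 0.384
```

Call:
arm_command([
  [[0, 0, 0.7, 0, 0, 0], [0, 0, 1.5, 0, 0, 0], [0, 0, 1.5, 0, 0, 0]],
])

```text
clock: 13.55
ee_pos: [0.5731, -0.2288, 0.0579]
ee_rot: [0.414, 3.114, 0.001]
force: [-0.2, -0.0, -5.9]
opening: 0.388
```

The underside is now well below the ride-on-nose height, with no side force: the pocket is over the pin. I keep lowering onto the seat and press.

Call:
arm_command([
  [[0, 0, 0.7, 0, 0, 0], [0, 0, 1.5, 0, 0, 0], [0, 0, 1.5, 0, 0, 0]],
])

```text
clock: 13.8
ee_pos: [0.5733, -0.2289, 0.0567]
ee_rot: [0.414, 3.114, 0.001]
force: [0.3, 0.0, -5.3]
opening: 0.382
```

Call:
arm_command([
  [[0, 0, 0.7, 0, 0, 0], [0, 0, 1.5, 0, 0, 0], [0, 0, 1.5, 0, 0, 0]],
])

```text
clock: 14.05
ee_pos: [0.5733, -0.2289, 0.0557]
ee_rot: [0.414, 3.113, 0.001]
force: [-2.2, 1.2, 3.1]
opening: 0.386
```

Call:
arm_command([
  [[0, 0, 0.7, 0, 0, 0], [0, 0, 1.5, 0, 0, 0], [0, 0, 1.5, 0, 0, 0]],
])

```text
clock: 14.3
ee_pos: [0.5733, -0.2289, 0.054]
ee_rot: [0.414, 3.114, 0.001]
force: [-3.5, 0.5, 5.4]
opening: 0.392
```

Call:
arm_command([
  [[0, 0, 0.7, 0, 0, 0], [0, 0, 1.5, 0, 0, 0], [0, 0, 1.5, 0, 0, 0]],
])

```text
clock: 14.55
ee_pos: [0.5733, -0.2289, 0.0527]
ee_rot: [0.414, 3.113, 0.001]
force: [-4.1, 0.8, 7.7]
opening: 0.388
```

Call:
arm_command([
  [[0, 0, 0.7, 0, 0, 0], [0, 0, 1.5, 0, 0, 0], [0, 0, 1.5, 0, 0, 0]],
])

```text
clock: 14.8
ee_pos: [0.5733, -0.2289, 0.0516]
ee_rot: [0.414, 3.113, 0.001]
force: [-4.5, 1.7, 9.3]
opening: 0.388
```

Call:
arm_command([
  [[0, 0, 0.5, 0, 0, 0], [0, 0, 1, 0, 0, 0], [0, 0, 1, 0, 0, 0]],
])

```text
clock: 15.05
ee_pos: [0.5734, -0.2289, 0.0515]
ee_rot: [0.414, 3.113, 0.001]
force: [-6.8, 3.4, 17.9]
opening: 0.382
```

The stop is reached: z holds at 0.0515 while the force jumps to 18 N. I add a small margin, let it settle and check.

Call:
arm_command([
  [[0, 0, 0.4, 0, 0, 0], [0, 0, 0.4, 0, 0, 0], [0, 0, 0.4, 0, 0, 0], [0, 0, 0.4, 0, 0, 0], [0, 0, 0.4, 0, 0, 0], [0, 0, 0.4, 0, 0, 0], [0, 0, 0.4, 0, 0, 0], [0, 0, 0.4, 0, 0, 0]],
])

```text
clock: 15.72
ee_pos: [0.5734, -0.2289, 0.0515]
ee_rot: [0.414, 3.113, 0.001]
force: [-8.4, 2.5, 22.0]
opening: 0.382
```

```bash
python3 -c "
from h import *
s=manip.read_state();print(R.from_rotvec(s['ee_rot']).as_matrix().round(4),s['ee_pos'],s['force'],s['ft_torque'])
for n in('side','wrist','scene'): snap(n,n+'8')
a=cv2.resize(cv2.imread('pics/side8.png')[210:340,220:350],None,fx=3.2,fy=3.2,interpolation=cv2.INTER_CUBIC)
b=cv2.resize(cv2.imread('pics/wrist8.png')[:,150:410],None,fx=416/420,fy=416/420)
cv2.imwrite('pics/f8.png',np.hstack([a,b]))
"
```

```text
[[-9.652e-01  2.615e-01  1.700e-03]
 [ 2.615e-01  9.652e-01  2.000e-04]
 [-1.600e-03  6.000e-04 -1.000e+00]] [ 0.57337712 -0.22893224  0.05152762] [-8.40105873  2.47225562 22.00197182] [ 0.71936487  1.70498418 -0.04098118]
```

View pics/f8.png

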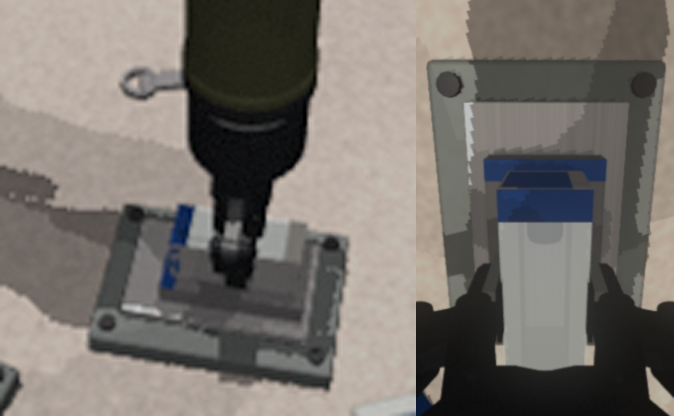

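View pics/scene8.png

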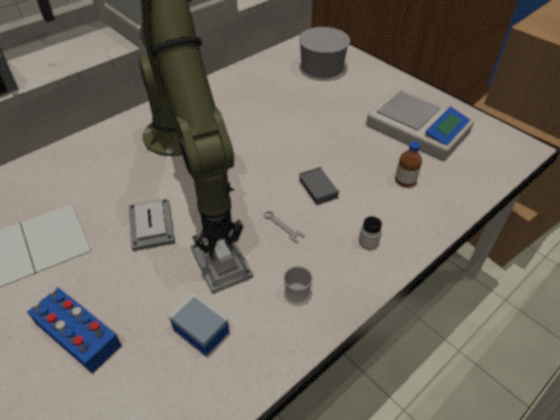

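Final views: the cassette lies flat along the target bed's groove, the slug is still at the blue end (545,232 in the combined picture), and every other item is where it was. I'm handing it in.

```bash
python3 -c "
from h import *
manip.job_done();s=manip.read_state();print(s['clock'],s['ee_pos'],s['force'])"
```

```text
the job is handed in; nothing more can be done
the job is handed in; nothing more can be done
```

The cassette is pocketed over the pin and held pressed fully down on the left-hand bed (the one at about y = -0.225). I handed the job in at about 16 s, with the arm still gripping and pressing; it gives no verdict.

- **Slug:** I tipped the cassette blue end down, first to about 41° and then to 45°. The wrist pictures showed the slug move to the blue end, and it was still there after levelling and at the end.
- **Feeling for the pin:** I landed on the pin's nose about 8 mm short of where the camera put it and slid outward along the groove. The upward push fell to zero as the nose entered the pocket. The cassette then went below the height at which it would ride on the nose, with almost no side force.
- **Pressing down:** The seat gave from about 0.056 m to 0.0515 m tool height. There the height stopped changing while the upward force rose from 9 to 22 N, which is the stop.
- **Final pictures:** The cassette lay flat along the groove, and the bystanders looked unmoved.

- **Side force:** At the end about 8 N of side force remained, pointing towards the robot. I took it to be friction, as it grew with the press.
- **Depth disagreement:** Depth readings taken while carrying suggested the cassette was pitched 7–9° in the grip. The picture edges showed it level, and I went by the edges.

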